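Shut the label printer and calibrate it with the desk pen

ROBOT

A 6-joint arm with a two-finger parallel gripper is mounted at the origin on a cart in front of the work surface, level with it; the furniture and walls round the work are solid. World frame = base frame: x ahead of the robot, y to its left, z up, the work surface at z = 0. Lengths are in m, angles in degrees, forces in N, time in s.
With the tool pointing down it reaches from about 0.4 to 0.825 m from the base axis. Payload 7 kg.
Tool frame: the origin (TCP) lies midway between the tips of the shut fingers; the grasp point (between the pads) lies 19 mm behind it; z points along the fingers, y is the line along which they close (so a half turn about z gives the same grasp; the last joint's range is limited). The gripper opens to 88 mm and grips with 3 to 60 N. Pads are 19 mm wide; open, the fingers measure 130 mm over their backs; the gripper's body (78 mm by 193 mm) begins 47 mm behind the grasp point.
Start: joints at [84.746, 20.546, 0.682, 0, -70.136, -16.507], TCP at [0.25, 0.627, 0.194] pointing down, gripper open.
Joint ranges: [-176.03, 176.03], [-82.01, 121.73], [-58.28, 71.71], [-173.87, 95.51], [-174.79, -0.11], [-173.66, 173.66]. Speed limits (degrees/s): [136.94, 136.94, 172.46, 180, 180, 180].

INTERFACE

Orientations are given as [roll, pitch, yaw] about the fixed x, y, z axes, in that order (R = Rz(yaw) Ry(pitch) Rx(roll)).
In Python, from plant import ctrl, viewer, close_job gives the robot as it stands. The module is installed in compiled form; this text tells all that it offers.
- The arm moves only by the tool step_arm, never from a script. Its argument "moves" is a list that holds one entry, the list of rows, each a list of 5 numbers: the shift along the world's x, y, z in cm, then the turn about the world's z in rad, then the finger opening in cm, from 0 to 8.76. In form: [[[tx, ty, tz, twist, grip], ...]]. A call has 1 to 10 rows; each row shifts and turns the commanded pose from where the row before left it; what a row does not reach is not made up. A row lasts 1/10 s, in which the tool goes at most 50 mm and 8.59 degrees, less where a joint would pass 70% of its speed; a pose out of reach is approached as far as the arm can. A call with a gripper value outside its range is refused whole. The fingers move at their own pace and stop on an object; the grip force is fixed at half the most. Time passes only in rows, so rows that do not move let the fingers close. It gives the time, the measured TCP pose, the force, the opening and the grip force at its end, in the units of the state.
- ctrl.get_obs(): the state, without advancing time (a new reading comes with each control period).
- viewer.snapshot(name): name is "scene" or "top" or "wrist"; returns (picture, depth): 400x640x3 uint8, blue, green, red; 400x640 float32, m along the optical axis (not along the pixel's ray), 0 where there is no reading.
- viewer.camera_info(name): a dict with "camera_matrix" (3x3 intrinsics, pixels), "eye" and "orientation" of the camera in the world. Camera axes: x right, y down, z forward; pixel columns grow to the right and rows downward; lengths in m; the calibration is good to about 2 mm. A picture is of the moment at which its call begins: read the wrist's pose just before it. camera_info takes no time and is no camera call; for the wrist camera it gives the pose at the moment of the call.
- close_job(): hands the job in; it is judged then, once.
The state is a dict: "clock": time; "joint_pos": joint angles; "qvel": joint speeds; "tau": joint torques, N m; "tool_pos": TCP position; "orientation": TCP orientation; "force": force on the tool from outside, world axes, zero at the start; "moment": the same for the moment, N m; "opening": finger opening in m; "gripper_force": force on a finger pad.
Only numpy, scipy, OpenCV 4.12 (cv2) and the standard library are available. Lean on these libraries where they do the work, as an engineer would, in place of code of your own. Each camera call takes 0.05 s, during which the arm holds its last target. There are 200 camera calls.

TASK

The label printer has a new roll and its cover was left ajar: push the cover down until its catch holds, then give it a firm tug upwards by its grip rib to make sure, pressing it down again if it gives way. Then take the desk pen out of its stand and, with the pen's nose, press the small button at the bottom of the round hole in the printer's sloping front fully in and keep it in for half a second to calibrate the label sensor. Put the pen back in its stand, nose down with its collar on the rim, without knocking over or shoving the other things.

Things in the scene. Friction and masses are not known exactly. Their poses are not given: they have to be found in the camera images.
- printer: (all sizes in mm) compact white desktop label printer, fixed where it stands, 150 wide (y), about 200 deep (x), 140 high with the rib; origin under its middle on the worktop; x points to its rear (its front, the sloping grey apron, faces -x), z up. The cover is hinged at the rear about a y line at x = +95, z = +108.
- cover (a joint): hinge of the printer's white cover, rad; grows as the cover rises. 0 = pressed hard down; 0.19 to 0.33 at the start, held by a light spring. The catch takes only at the end of a firm push down on the rib (about 8 N, up to 16 N if pushed slowly straight down). Caught, the cover rests at 0.014 to 0.022; not caught, it springs up past 0.1 when let go.
- rib_top (a point): middle of the top of the cover's grip rib, a grey fin 42 mm long (printer's x), 14 thick (y), 23 high above the cover's flat top; moves with the cover. Cover shut: at x = +4, y = 0, z = +141 in the printer's frame. A caught cover has a springy give: a firm tug of 7 to 12 N on the rib lifts it 1 to 2.5 mm (joint 0.026 to 0.045) and no farther.
- button (a joint): travel of the recessed spring button, m, along the hole: 0 = out, 0.006 = fully in; springs back. Begins to move at 1.3 N, fully in at about 5.2 N.
- button_face (a point): middle of the button's round face (diameter 9.6 mm), 17 mm below the apron's face at the bottom of the hole; its z axis points straight out of the hole, 27 deg from vertical, up and towards the printer's front (-x); its y axis is the printer's y. The button is 30 to the +y side of the printer's middle; the broad black key on the -y side is only the feed key.
- hole_mouth (a point): middle of the round hole's mouth (mm: diameter 18 at the face, coned in to a straight bore of diameter 12 at 3 deep, square to the apron) in the sloping apron, 17 straight out from the button's face; axes are the printer's.
- pen: black desk pen, 132 mm long, 40 g; origin at the end of its nose, z along the pen to its upper end. Steel nose of diameter 5 from z = 0 to 25, cone to 36, barrel of diameter 12.4 to 58, brass collar of diameter 22 from 58 to 63, then the black grip of diameter 13 to 127 and a small brass end. At the start it stands upright, nose down, in its stand with the collar on the rim (nose 16 above the worktop).
- pen_collar (a point): middle of the underside of the pen's collar, 58 mm from the nose end.
- pen_stand: (mm) loose pen stand, 0.9 kg: dark steel base 84 x 84 x 12 with a square walnut column 34 x 34, top at z = 74; round hole of diameter 15 down its middle from the top to z = 12, mouth chamfered by 2; origin under the middle of the base.
- stand_rim (a point): middle of the hole's mouth at the top of the stand's column, 74 mm above the worktop.
- tea_tin: green tea tin with a wooden lid, 70 x 70 x 105; bystander; it and the pen stand stand one on each side of the printer.
- spice_nutmeg: spice jar with a dark cap, 41 x 41 x 105, behind on the left; bystander.
- spice_cinnamon: second spice jar, 41 x 41 x 105, beside the first; bystander.
- honey_jar: honey jar with a pale lid, 57 x 59 x 85, behind on the right; bystander.
- corkscrew: folded black corkscrew lying flat at the far right, 21 x 110 x 14; bystander.
- espresso_cup: white espresso cup, 62 x 88 x 55, far left; bystander.
There are look-alikes about, which are no part of the job. Leave any green or orange look-alike of the pen alone.

How it is judged:
By the outcome, as a careful person would: the job done as asked, in the order asked, and still so for the second after the job is handed in, with the robot touching nothing.
It also fails if it takes over 58 s, if anything falls off the work surface, if the arm or the gripper's body presses on something with over 40 N, if the wrist force passes 120 N, or if a joint passes its speed limit or range.

## Working session

There is one attempt and no reset: what is moved stays moved. The work goes in short steps, Python scripts to look and compute and a tool call to move; the robot and the scene stay as the last step left them, time stands still between calls to the robot, and variables do not carry over. Pictures are saved under pics/ and viewed, at most 10 in all, crops included, and the job is handed in when it is done.

Besides the shell and the picture viewer there is one more tool, called as name([rows], argument=value, ...), one row to a line, values as JSON. step_arm: Moves the arm, as the interface text tells. Its arguments: {"type":"object","properties":{"moves":{"type":"array","items":{"type":"array","items":{"type":"array","items":{"type":"number"}}}}},"required":["moves"]}

```bash
mkdir -p pics
cat > h.py <<'E'
import numpy as np, cv2
from plant import ctrl, viewer
def snap(n,f=None):
    i=viewer.camera_info(n); p,d=viewer.snapshot(n); p=np.array(p);d=np.array(d)
    if f: cv2.imwrite('pics/'+f,p)
    return p,d,i
def R_(o):
    o=np.array(o,float)
    if o.shape==(3,3): return o
    from scipy.spatial.transform import Rotation as R
    if o.size==4: return R.from_quat(o).as_matrix()
    return R.from_euler('xyz',o,degrees=True).as_matrix()
def ray(i,u,v):
    K=np.array(i['camera_matrix']); r=np.linalg.inv(K)@np.array([u,v,1.]); return np.array(i['eye']),R_(i['orientation'])@r
def onz(i,u,v,z):
    e,r=ray(i,u,v); return e+r*(z-e[2])/r[2]
def cloud(i,d):
    v,u=np.mgrid[0:d.shape[0],0:d.shape[1]]; K=np.array(i['camera_matrix'])
    c=np.stack([(u-K[0,2])/K[0,0]*d,(v-K[1,2])/K[1,1]*d,d],-1); return c@R_(i['orientation']).T+np.array(i['eye'])
def proj(i,P):
    c=R_(i['orientation']).T@(np.array(P)-np.array(i['eye'])); q=np.array(i['camera_matrix'])@c; return q[:2]/q[2]
E
python3 - <<'E'
from h import *
print(ctrl.get_obs())
for n in('scene','top'):
    p,d,i=snap(n,n+'1.png'); print(n,i); np.savez(n+'1.npz',p=p,d=d)
E
```

```text
{'clock': 0.0, 'joint_pos': array([ 8.47468587e+01,  2.05909881e+01,  6.34859762e-01, -1.96338051e-02,
       -7.01345730e+01, -1.65062051e+01]), 'qvel': array([ 0.03401316, -0.05347159, -0.0476268 , -0.01004772,  0.06541511,
       -0.00239551]), 'tau': array([-8.58264157e-04, -5.82719421e+01,  2.93044227e+01,  6.99798077e+00,
        6.82516897e-03, -1.62788510e-04]), 'tool_pos': array([0.2500692 , 0.62640507, 0.19293754]), 'orientation': array([ 1.79907792e+02, -8.07595028e-03, -2.17660263e+01]), 'force': array([ 0.28411289, -1.34571041,  0.49635399]), 'moment': array([-0.0093959 ,  0.05761513,  0.04531106]), 'gripper_force': 0.0, 'opening': 0.0876201607536985}
scene {'camera_matrix': array([[508.48229186,   0.        , 319.58932237],
       [  0.        , 508.48229186, 203.71428066],
       [  0.        ,   0.        ,   1.        ]]), 'eye': array([-0.60158813,  0.7492184 ,  0.97416196]), 'orientation': array([-121.97864372,   -0.3844663 , -122.06505356])}
top {'camera_matrix': array([[370.8992482 ,   0.        , 326.00660918],
       [  0.        , 370.8992482 , 201.33952955],
       [  0.        ,   0.        ,   1.        ]]), 'eye': array([0.39890989, 0.01757185, 1.18433973]), 'orientation': array([-170.74158431,   -0.4318721 ,  -89.59219734])}
```

View pics/scene1.png

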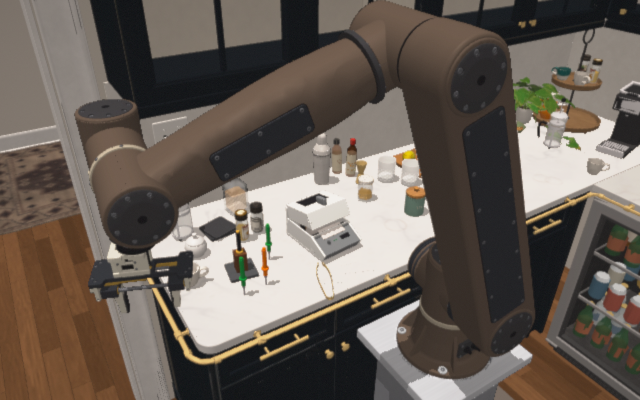

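View pics/top1.png

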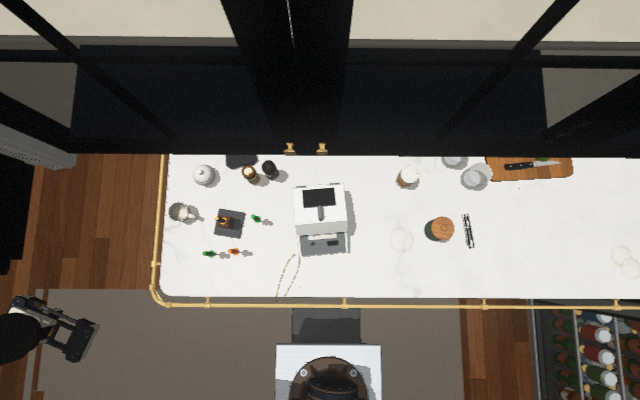

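The top view shows the printer at about (320,215), the pen stand at about (228,222), and pen look-alikes at (257,218) green, (235,251) orange and (210,254) green. The tin is at (439,229).

Run:
```python
from h import *
t=np.load('top1.npz');s=np.load('scene1.npz')
a=cv2.resize(t['p'][170:270,190:360],None,fx=4.5,fy=4.5,interpolation=2)[:, :765]
b=cv2.resize(s['p'][180:300,210:370],None,fx=4.5,fy=4.5,interpolation=2)
cv2.imwrite('pics/c1.png',a);cv2.imwrite('pics/c2.png',b)
ii=viewer.camera_info('top')
P=cloud(ii,t['d'])
for u,v in [(228,222),(215,232),(240,215),(321,214),(320,228),(320,188),(335,243),(310,243),(300,215),(257,218),(439,229),(319,200)]: print(u,v,P[v,u].round(3))
```

```text
228 222 [0.515 0.304 0.075]
215 232 [0.489 0.36  0.01 ]
240 215 [0.544 0.283 0.013]
321 214 [0.53  0.025 0.161]
320 228 [0.495 0.028 0.117]
320 188 [0.612 0.029 0.119]
335 243 [ 0.456 -0.018  0.046]
310 243 [0.455 0.058 0.05 ]
300 215 [0.53  0.085 0.133]
257 218 [0.525 0.214 0.096]
439 229 [ 0.498 -0.326  0.085]
319 200 [0.575 0.031 0.13 ]
```

View pics/c1.png

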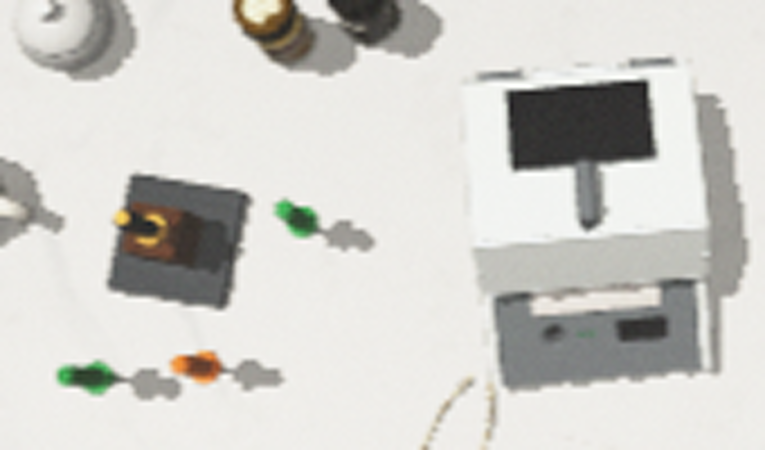

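View pics/c2.png

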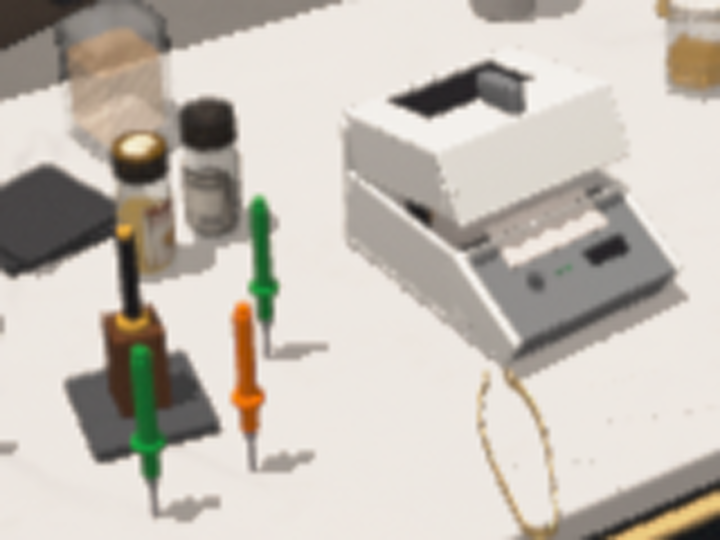

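Candidates for the pen: the black pen with the brass end and collar in the stand (c2 (128,270), c1 (150,230)), green (145,400) and (262,250), orange (245,370). I choose the black one in the walnut stand. Its close crop is c2, and the colour and collar match. The hole is at c1 (552,332), the feed key at (642,328), and the rib at (590,195).

Run:
```python
from h import *
t=np.load('top1.npz');s=np.load('scene1.npz')
i=viewer.camera_info('top');j=viewer.camera_info('scene')
P=cloud(i,t['d']);Q=cloud(j,s['d'])
def c1(x,y): return 190+x/4.5-.4,170+y/4.5-.4
def c2(x,y): return 210+x/4.5-.4,180+y/4.5-.4
def tri(a,b):
    e,r=ray(i,*c1(*a));f,q=ray(j,*c2(*b)); A=np.stack([r,-q],1); k=np.linalg.lstsq(A,f-e,rcond=None)[0]
    m,n=e+r*k[0],f+q*k[1]; return ((m+n)/2).round(4),np.linalg.norm(m-n).round(4)
print('hole',tri((552,332),(535,281)))
print('key',tri((642,328),(605,250)))
print('rib front top',tri((590,225),(510,85)))
print('collar',tri((150,230),(131,320)))
print('penend',tri((121,217),(124,230)))
print('collar z.0775',onz(i,*c1(152,230),.079),'scene',onz(j,*c2(131,318),.079))
for n,z,q in [('base',.012,[(133,175),(248,192),(222,308),(108,288)])]:
    B=np.array([onz(i,*c1(*x),z) for x in q]);print(n,B.round(4),B.mean(0))
# apron plane from depth
def fit(X):
    c=X.mean(0);return c,np.linalg.svd(X-c)[2][2]
m=[P[int(c1(x,y)[1]),int(c1(x,y)[0])] for x in range(520,690,8) for y in (315,350,360,370)]
c,n=fit(np.array(m)); print('apron',c,n*np.sign(n[2]))
m=[P[int(c1(x,y)[1]),int(c1(x,y)[0])] for x in list(range(490,570,8))+list(range(610,690,8)) for y in (180,195,210,225)]
c,n=fit(np.array(m)); n*=np.sign(n[2]);print('cover',c,n,np.degrees(np.arctan2(-n[1],-n[0])))
print('front',[P[int(c1(x,y)[1]),int(c1(x,y)[0])].round(3) for x,y in((520,380),(700,362),(512,165),(650,157))])
print([onz(i,*c1(*x),.115).round(3) for x in ((465,80),(690,65))])
```

```text
hole (array([0.4534, 0.0502, 0.0455]), np.float64(0.0027))
key (array([ 0.4567, -0.0105,  0.0468]), np.float64(0.0019))
rib front top (array([0.5158, 0.0276, 0.1624]), np.float64(0.0054))
collar (array([0.5178, 0.3181, 0.0771]), np.float64(0.0012))
penend (array([0.5181, 0.3171, 0.1474]), np.float64(0.0018))
collar z.0775 [0.51795162 0.31674128 0.079     ] scene [0.51682723 0.31770171 0.079     ]
base [[0.5642 0.3503 0.012 ]
 [0.5527 0.2685 0.012 ]
 [0.4708 0.2832 0.012 ]
 [0.4841 0.3635 0.012 ]] [0.5179455  0.31639176 0.012     ]
apron [0.44509426 0.01745208 0.04115042] [-0.46618148 -0.05207767  0.88315499]
cover [0.53339507 0.02960807 0.13459853] [0.21971536 0.0148203  0.97545144] -176.14111531058845
front [array([0.422, 0.074, 0.032]), array([ 0.435, -0.049,  0.031]), array([0.557, 0.077, 0.126]), array([ 0.563, -0.012,  0.129])]
[array([0.614, 0.108, 0.115]), array([ 0.625, -0.039,  0.115])]
```

Printer yaw is about +5.5° and the cover is at about 0.22 rad. Raised, the rib middle is at about (0.535, 0.029, 0.160). The collar is at (0.518, 0.317) and the hole mouth at (0.453, 0.050, 0.046).

step_arm([
  [[1.5,-3.5,1.5,0.05,0],[1.9,-4.1,1,0.05,0],[1.9,-4.1,0,0.05,0],[1.9,-4.1,0,0.05,0],[1.9,-4.1,0,0.05,0],[1.9,-4.1,0,0.05,0],[1.9,-4.1,0,0.05,0],[1.9,-4.1,0,0.05,0],[1.9,-4.1,0,0.05,0],[1.9,-4.1,0,0.026,0]],
])

```text
clock: 1.1
tool_pos: [0.4364, 0.221, 0.2188]
orientation: [-180.0, 0.0, 5.6]
force: [0.7, 0.6, -0.3]
opening: 0.0133
gripper_force: 0.0
```

step_arm([
  [[1.9,-4.1,0,0,0],[1.9,-4.1,0,0,0],[1.9,-4.1,0,0,0],[1.5,-3.2,0,0,0],[0,0,0,0,0],[0,0,0,0,0]],
])

```text
clock: 1.7
tool_pos: [0.5082, 0.067, 0.2184]
orientation: [180.0, 0.0, 5.4]
force: [-0.7, 0.4, 0.6]
opening: 0.0004
gripper_force: 0.0
```

step_arm([
  [[1.2,-1.9,0,0,0],[1.1,-1.9,0,0,0],[0,0,0,0,0],[0,0,0,0,0]],
])

```text
clock: 2.1
tool_pos: [0.5309, 0.0305, 0.2186]
orientation: [-180.0, 0.0, 5.5]
force: [0.6, 0.2, -0.7]
opening: 0.0003
gripper_force: 0.0
```

Run:
```python
from h import *
print(ctrl.get_obs()['tool_pos'])
p,d,i=snap('wrist','w1.png'); print(i['eye'],i['orientation']); np.savez('w1.npz',p=p,d=d)
```

```text
[0.53089373 0.03053353 0.21858034]
[0.6012182  0.03711944 0.40953604] [ 1.64822562e+02 -6.89094412e-02 -8.45105296e+01]
```

View pics/w1.png

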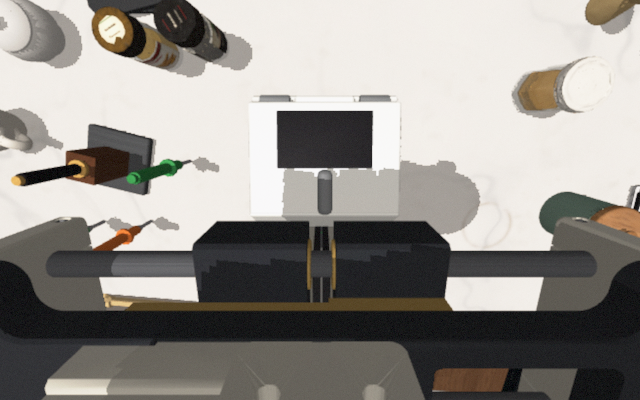

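The wrist view shows the rib at (324,172)–(325,213), between the fingers' line. The printer's edges are level in the image, so the yaw is aligned.

Run:
```python
from h import *
i=viewer.camera_info('wrist');print(i['camera_matrix'][0])
P=cloud(i,np.load('w1.npz')['d'])
for q in((324.5,180,.164),(325,212,.156)):print(onz(i,*q),P[int(q[1]),int(q[0])])
print([P[105,u].round(3) for u in(256,330,392)])
```

```text
[283.87197848   0.         320.9433589 ]
[0.55064794 0.02901824 0.164     ] [0.54908661 0.02922058 0.15660979]
[0.518559   0.02523402 0.156     ] [0.51996767 0.02544043 0.16032907]
[array([0.609, 0.101, 0.12 ]), array([0.616, 0.03 , 0.119]), array([ 0.622, -0.03 ,  0.12 ])]
```

step_arm([
  [[0,0,-1.5,0,0],[0,0,-1.5,0,0],[0,0,-1.5,0,0],[0,0,-1,0,0],[0,0,-0.5,0,0],[0,0,-0.5,0,0],[0,0,-0.5,0,0],[0,0,-0.3,0,0]],
])

```text
clock: 2.95
tool_pos: [0.5313, 0.03, 0.1457]
orientation: [-180.0, -0.0, 5.5]
force: [-0.3, 0.3, -0.8]
opening: 0.0007
gripper_force: 0.0
```

step_arm([
  [[0,-0.2,-0.1,0,0],[0,0,-0.15,0,0],[0,0,-0.15,0,0],[0,0,-0.1,0,0],[0,0,-0.1,0,0]],
])

```text
clock: 3.45
tool_pos: [0.5313, 0.0278, 0.1399]
orientation: [-180.0, -0.0, 5.5]
force: [-0.3, 0.3, -0.3]
opening: -0.0001
gripper_force: 0.0
```

step_arm([
  [[0,0,-0.1,0,0],[0,0,-0.1,0,0],[0,0,-0.1,0,0]],
])

```text
clock: 3.75
tool_pos: [0.5313, 0.0279, 0.1368]
orientation: [180.0, -0.0, 5.5]
force: [-1.0, -1.0, 0.2]
opening: 0.0004
gripper_force: 0.0
```

Run:
```python
from h import *
p,d,i=snap('wrist'); q,e,j=snap('scene')
o=np.vstack([cv2.resize(p[80:260,200:450],(500,360)),cv2.resize(q[180:270,270:370],(400,360)).repeat(1,1)[:, :400] if 0 else cv2.copyMakeBorder(cv2.resize(q[180:240,270:370],(400,240)),0,0,0,100,0)])
cv2.imwrite('pics/w2.png',o)
P=cloud(i,d);print([P[v,324] for v in (100,140,185,205,210)])
```

```text
[array([0.61516424, 0.03336986, 0.11988137]), array([0.58837968, 0.03079302, 0.12570323]), array([0.55768195, 0.02783401, 0.13189144]), array([0.54982076, 0.02732651, 0.15475467]), array([0.54720596, 0.02709441, 0.15697768])]
```

View pics/w2.png

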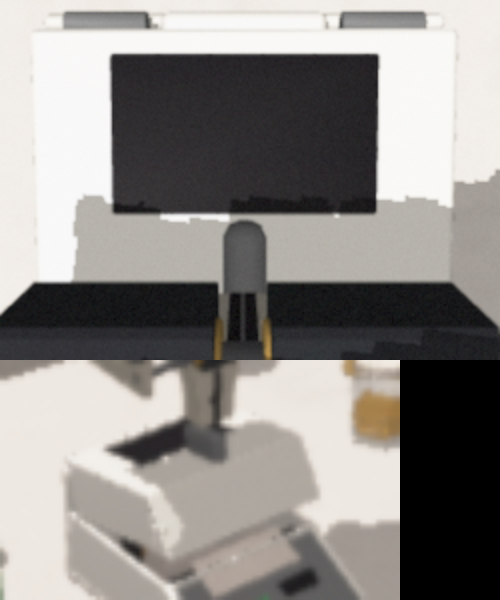

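The wrist crop shows the rib's rear end at about (324,205) full-frame, with the fingers right in front of it. The cover has not moved, so I need to find where the fingertips are relative to the rib.

Run:
```python
from h import *
p,d,i=snap('wrist'); q,e,j=snap('scene')
P=cloud(i,d);o=ctrl.get_obs();print(o['tool_pos'],o['force'],o['joint_pos'])
for v in range(186,262,5): print(v,*[P[v,u].round(3) for u in(314,322,330)])
print('tcp px wrist',proj(i,o['tool_pos']),'scene',proj(j,o['tool_pos']))
Q=cloud(j,e); T=Q.reshape(-1,3)
# scene pixels near the rib, z>.135
m=(abs(T[:,0]-.535)<.05)&(abs(T[:,1]-.027)<.03)&(T[:,2]>.14)&(T[:,2]<.2)
k=np.where(m)[0]; 
for a in k[::3]: print((a%640,a//640),T[a].round(3),q.reshape(-1,3)[a])
```

```text
[0.53125639 0.02787558 0.13684157] [-0.11575249 -0.29515184  0.16491579] [ 2.41372957e+01  9.77039777e+00 -2.20001557e+01  8.90274907e-04
 -5.82325668e+01  7.13752785e+01]
186 [0.556 0.035 0.132] [0.557 0.029 0.132] [0.557 0.023 0.131]
191 [0.552 0.034 0.131] [0.558 0.029 0.15 ] [0.554 0.023 0.132]
196 [0.555 0.034 0.154] [0.556 0.029 0.155] [0.556 0.024 0.153]
201 [0.552 0.034 0.154] [0.553 0.029 0.156] [0.552 0.024 0.153]
206 [0.548 0.034 0.154] [0.549 0.029 0.156] [0.55  0.023 0.155]
211 [0.545 0.033 0.155] [0.547 0.028 0.158] [0.547 0.023 0.156]
216 [0.542 0.033 0.157] [0.543 0.028 0.157] [0.543 0.023 0.156]
221 [0.539 0.033 0.157] [0.54  0.028 0.157] [0.54  0.023 0.157]
226 [0.536 0.032 0.158] [0.537 0.027 0.159] [0.537 0.022 0.157]
231 [0.541 0.032 0.177] [0.541 0.028 0.176] [0.543 0.024 0.181]
236 [0.54  0.032 0.184] [0.541 0.028 0.183] [0.543 0.024 0.188]
241 [0.541 0.032 0.192] [0.541 0.028 0.191] [0.541 0.024 0.19 ]
246 [0.54  0.032 0.197] [0.54  0.028 0.196] [0.563 0.028 0.243]
251 [0.563 0.033 0.248] [0.563 0.03  0.247] [0.564 0.028 0.249]
256 [0.562 0.033 0.251] [0.563 0
[... 3546 characters left out ...]
4(325), np.int64(203)) [0.513 0.025 0.147] [84 84 86]
(np.int64(331), np.int64(203)) [0.507 0.007 0.144] [161 169 175]
(np.int64(323), np.int64(204)) [0.517 0.029 0.143] [84 85 86]
(np.int64(326), np.int64(204)) [0.513 0.021 0.142] [115 119 122]
(np.int64(330), np.int64(204)) [0.508 0.01  0.141] [160 168 175]
(np.int64(322), np.int64(205)) [0.517 0.033 0.14 ] [125 130 134]
(np.int64(325), np.int64(205)) [0.509 0.027 0.143] [114 119 123]
(np.int64(320), np.int64(206)) [0.514 0.043 0.142] [155 163 170]
(np.int64(320), np.int64(207)) [0.508 0.046 0.142] [156 163 169]
(np.int64(323), np.int64(207)) [0.506 0.037 0.14 ] [160 167 174]
(np.int64(319), np.int64(208)) [0.504 0.052 0.143] [163 171 178]
```

step_arm([
  [[0,0,-0.2,0,0],[0,0,-0.2,0,0],[0,0,-0.2,0,0]],
])

```text
clock: 4.25
tool_pos: [0.5312, 0.0279, 0.1306]
orientation: [-180.0, 0.0, 5.5]
force: [0.6, 0.0, -0.3]
opening: 0.0006
gripper_force: 0.0
```

Run:
```python
from h import *
p,d,i=snap('wrist'); P=cloud(i,d);o=ctrl.get_obs();print(o['tool_pos'],o['force'])
W=np.load('w1.npz')['d']
for v in range(186,300,8): print(v,W[v,[314,322,330]].round(3),d[v,[314,322,330]].round(3),P[v,322].round(3))
K=i['camera_matrix'];t=o['tool_pos'];print('tcp depth',(R_(i['orientation']).T@(t-i['eye'])))
```

```text
[0.53096458 0.02781037 0.13025208] [-0.18128809 -0.66622986 -0.70634381]
186 [0.281 0.259 0.262] [0.195 0.195 0.194] [0.558 0.029 0.132]
194 [0.283 0.259 0.26 ] [0.197 0.176 0.197] [0.557 0.029 0.151]
202 [0.281 0.259 0.262] [0.174 0.173 0.176] [0.554 0.029 0.155]
210 [0.284 0.26  0.262] [0.175 0.173 0.174] [0.549 0.029 0.156]
218 [0.291 0.291 0.291] [0.175 0.174 0.173] [0.544 0.028 0.157]
226 [0.331 0.329 0.33 ] [0.175 0.174 0.176] [0.539 0.028 0.159]
234 [0.158 0.156 0.155] [0.158 0.157 0.154] [0.541 0.028 0.175]
242 [0.146 0.147 0.15 ] [0.147 0.146 0.15 ] [0.541 0.028 0.187]
250 [0.138 0.138 0.092] [0.138 0.138 0.091] [0.541 0.028 0.195]
258 [0.084 0.081 0.084] [0.083 0.084 0.084] [0.562 0.03  0.245]
266 [0.082 0.084 0.083] [0.084 0.082 0.083] [0.561 0.03  0.247]
274 [0.084 0.084 0.083] [0.083 0.084 0.084] [0.558 0.03  0.246]
282 [0.127 0.126 0.119] [0.125 0.126 0.12 ] [0.532 0.027 0.209]
290 [0.128 0.127 0.119] [0.127 0.128 0.119] [0.528 0.027 0.209]
298 [0.127 0.128 0.119] [0.129 0.13  0.119] [0.523 0.026 0.208]
tcp depth [-0.00038173  0.01828222  0.20319623]
```

Both cameras show the fingertips ending about 30–35 mm above the reported TCP, and there is no force yet. I'll descend gradually and watch the force.

step_arm([
  [[0,0,-0.2,0,0],[0,0,-0.2,0,0],[0,0,-0.2,0,0]],
])

```text
clock: 4.6
tool_pos: [0.5312, 0.0279, 0.1247]
orientation: [180.0, 0.0, 5.5]
force: [0.1, -0.4, 1.6]
opening: 0.0
gripper_force: 0.5
```

step_arm([
  [[0,0,-0.2,0,0],[0,0,-0.2,0,0]],
])

```text
clock: 4.8
tool_pos: [0.5312, 0.0278, 0.1207]
orientation: [180.0, 0.0, 5.5]
force: [-0.2, -0.2, 1.2]
opening: 0.0005
gripper_force: 0.6
```

Run:
```python
from h import *
p,d,i=snap('wrist'); P=cloud(i,d);o=ctrl.get_obs();print(o['tool_pos'],o['force'])
for v in range(150,240,6): print(v,P[v,322].round(3),P[v,270].round(3))
```

```text
[0.53103493 0.0278018  0.12039359] [-0.95884542  0.16952745  0.787624  ]
150 [0.583 0.032 0.124] [0.579 0.066 0.122]
156 [0.579 0.031 0.124] [0.576 0.065 0.125]
162 [0.575 0.031 0.123] [0.572 0.065 0.126]
168 [0.571 0.031 0.125] [0.568 0.065 0.126]
174 [0.567 0.03  0.126] [0.564 0.065 0.125]
180 [0.563 0.03  0.126] [0.56  0.064 0.126]
186 [0.559 0.029 0.127] [0.556 0.064 0.127]
192 [0.555 0.029 0.127] [0.552 0.064 0.127]
198 [0.553 0.029 0.136] [0.548 0.063 0.128]
204 [0.553 0.029 0.149] [0.544 0.063 0.127]
210 [0.55  0.029 0.149] [0.54  0.063 0.128]
216 [0.547 0.028 0.151] [0.535 0.063 0.128]
222 [0.543 0.028 0.151] [0.568 0.048 0.225]
228 [0.541 0.028 0.156] [0.568 0.047 0.231]
234 [0.541 0.028 0.165] [0.568 0.046 0.235]
```

Contact: the cover is moving, and the fingertips are about 31 mm above the reported TCP. I push on.

step_arm([
  [[0,0,-0.3,0,0],[0,0,-0.3,0,0],[0,0,-0.2,0,0],[0,0,-0.1,0,0]],
])

```text
clock: 5.25
tool_pos: [0.5304, 0.0277, 0.1126]
orientation: [180.0, 0.1, 5.5]
force: [-9.6, 2.5, 16.8]
opening: 0.0003
gripper_force: 8.2
```

step_arm([
  [[0,0,-0.15,0,0],[0,0,-0.1,0,0]],
])

```text
clock: 5.45
tool_pos: [0.5309, 0.0278, 0.1094]
orientation: [180.0, 0.0, 5.5]
force: [-1.4, -0.8, 1.5]
opening: 0.0006
gripper_force: 1.0
```

step_arm([
  [[0,0,-0.1,0,0],[0,0,-0.1,0,0]],
])

```text
clock: 5.65
tool_pos: [0.5312, 0.0278, 0.1083]
orientation: [180.0, -0.0, 5.5]
force: [-9.4, 1.1, 20.7]
opening: 0.0001
gripper_force: 10.4
```

Run:
```python
from h import *
p,d,i=snap('wrist'); P=cloud(i,d);o=ctrl.get_obs();print(o['tool_pos'],o['force'])
for v in range(150,240,6): print(v,P[v,322].round(3),P[v,270].round(3))
```

```text
[0.53117025 0.02777655 0.10844878] [-7.21060958  0.91590565 14.65638009]
150 [0.583 0.032 0.119] [0.58  0.064 0.121]
156 [0.58  0.031 0.12 ] [0.576 0.064 0.119]
162 [0.576 0.031 0.118] [0.572 0.064 0.117]
168 [0.572 0.031 0.12 ] [0.569 0.064 0.119]
174 [0.568 0.03  0.12 ] [0.565 0.063 0.12 ]
180 [0.565 0.03  0.12 ] [0.561 0.063 0.119]
186 [0.56  0.029 0.118] [0.557 0.063 0.119]
192 [0.556 0.029 0.12 ] [0.553 0.063 0.119]
198 [0.552 0.029 0.119] [0.548 0.063 0.117]
204 [0.551 0.029 0.128] [0.544 0.063 0.118]
210 [0.55  0.029 0.139] [0.54  0.063 0.118]
216 [0.547 0.028 0.14 ] [0.536 0.062 0.117]
222 [0.544 0.028 0.142] [0.568 0.048 0.212]
228 [0.541 0.028 0.145] [0.569 0.047 0.219]
234 [0.541 0.028 0.153] [0.569 0.046 0.223]
```

The cover is flat, with hard-stop contact at 20 N. Now I release, open, regrip the rib and tug.

step_arm([
  [[0,0,1,0,0],[0,0,1.5,0,4.5],[0,0,0,0,4.5],[0,0,0,0,4.5]],
])

```text
clock: 6.1
tool_pos: [0.5315, 0.0281, 0.1324]
orientation: [-180.0, -0.0, 5.5]
force: [0.2, -0.4, -0.2]
opening: 0.0189
gripper_force: 0.0
```

Run:
```python
from h import *
p,d,i=snap('wrist','w3.png'); P=cloud(i,d);o=ctrl.get_obs();print(o['tool_pos'],o['force'],o['opening'])
for v in range(150,240,6): print(v,P[v,322].round(3),P[v,270].round(3))
# finger tips: topmost near-depth rows
m=(d>.03)&(d<.17); 
for u in range(250,400,8):
    r=np.where(m[:,u])[0]; r=r[r>150]; print(u,r[:1],P[r[0],u].round(3) if len(r) else '')
```

```text
[0.53109907 0.02789142 0.1319012 ] [-0.12658812 -1.08612296  0.9166464 ] 0.02261767330275982
150 [0.582 0.032 0.121] [0.578 0.069 0.118]
156 [0.577 0.031 0.121] [0.574 0.068 0.121]
162 [0.573 0.031 0.119] [0.569 0.068 0.12 ]
168 [0.569 0.03  0.12 ] [0.565 0.068 0.12 ]
174 [0.564 0.03  0.121] [0.561 0.068 0.12 ]
180 [0.56  0.03  0.121] [0.556 0.067 0.121]
186 [0.555 0.029 0.12 ] [0.551 0.067 0.118]
192 [0.551 0.029 0.12 ] [0.547 0.067 0.119]
198 [0.551 0.029 0.137] [0.542 0.067 0.119]
204 [0.548 0.029 0.142] [0.538 0.067 0.119]
210 [0.544 0.028 0.143] [0.533 0.066 0.12 ]
216 [0.54  0.028 0.142] [0.529 0.066 0.12 ]
222 [0.535 0.027 0.142] [0.568 0.048 0.236]
228 [0.532 0.027 0.143] [0.569 0.047 0.242]
234 [0.527 0.027 0.143] [0.569 0.046 0.247]
250 [222] [0.568 0.054 0.238]
258 [222] [0.568 0.052 0.237]
266 [222] [0.568 0.049 0.237]
274 [222] [0.568 0.047 0.236]
282 [227] [0.54  0.051 0.169]
290 [227] [0.541 0.046 0.17 ]
298 [229] [0.54  0.042 0.169]
306 [251] [0.562 0.035 0.243]
314 [251] [0.563 0.033 0.245]
322 [251] [0.564 0.03  0.245]
330 [251] [0.563 0.028 0.243]
338 [227] [0.542 0.019 0.166]
346 [227] [0.544 0.014 0.17 ]
354 [227] [0.545 0.01  0.171]
362 [222] [0.571 0.018 0.237]
370 [222] [0.572 0.016 0.237]
378 [222] [0.572 0.013 0.236]
386 [222] [0.572 0.01  0.237]
394 [222] [0.572 0.008 0.237]
```

step_arm([
  [[-0.2,0,0,0,4.5],[0,0,-0.7,0,4.5],[0,0,-1.2,0,4.5],[0,0,-1.2,0,4],[0,0,-0.7,0,4],[0,0,-0.4,0,4],[0,0,0,0,0],[0,0,0,0,0],[0,0,0,0,0],[0,0,0,0,0]],
])

```text
clock: 7.15
tool_pos: [0.5295, 0.0273, 0.0908]
orientation: [180.0, -0.0, 5.5]
force: [6.5, -19.6, -1.6]
opening: 0.0138
gripper_force: 29.5
```

step_arm([
  [[0,-0.1,0.1,0,0],[0,0,0.1,0,0]],
])

```text
clock: 7.35
tool_pos: [0.5299, 0.0271, 0.0922]
orientation: [-180.0, -0.1, 5.5]
force: [7.2, -0.1, -11.0]
opening: 0.0136
gripper_force: 30.0
```

step_arm([
  [[0,0,0.1,0,0],[0,0,0,0,0]],
])

```text
clock: 7.55
tool_pos: [0.53, 0.0271, 0.0928]
orientation: [-180.0, -0.1, 5.5]
force: [8.9, -0.4, -10.9]
opening: 0.0136
gripper_force: 30.0
```

step_arm([
  [[0,0,0,0,0],[0,0,0,0,0],[0,0,-0.15,0,0],[0,0,-0.15,0,4.5],[0,0,0,0,4.5],[0,0,0,0,4.5],[0,0,0.5,0,4.5],[0,0,1.5,0,4.5],[0,0,2.5,0,4.5],[0,0,3.5,0,4.5]],
])

```text
clock: 8.55
tool_pos: [0.5281, 0.0265, 0.1704]
orientation: [180.0, 0.2, 5.5]
force: [1.0, 0.3, -0.0]
opening: 0.0451
gripper_force: 0.0
```

Run:
```python
from h import *
p,d,i=snap('wrist','w4.png'); P=cloud(i,d);o=ctrl.get_obs();print(o['tool_pos'],o['opening'])
X=P[150:190,270:300].reshape(-1,3);Y=P[150:190,340:380].reshape(-1,3);A=np.vstack([X,Y]);A=A[(A[:,2]>.11)&(A[:,2]<.15)]
s=np.polyfit(A[:,0],A[:,2],1);print(s,A.mean(0))
T=P.reshape(-1,3);
# hole: dark spot on apron in w4?
q,e,j=snap('top'); t=cloud(j,e); print([t[v,321].round(3) for v in (195,205,225)])
```

```text
[0.53192265 0.02700272 0.17761085] 0.044838825896819846
[0.01256427 0.11283541] [0.55789764 0.02339468 0.11984499]
[array([0.495, 0.022, 0.653]), array([0.481, 0.021, 0.645]), array([0.504, 0.025, 0.116])]
```

The cover is caught: its slope is about 0.01 after the tug at 11 N. Next I go above the pen.

step_arm([
  [[-0.2,4,0.2,0,4.5],[-0.2,4.5,0,0,4.5],[-0.2,4.5,0,0,4.5],[-0.2,4.5,0,0,4.5],[-0.2,4.5,0,0,4.5],[-0.2,4,0,0,4.5],[-0.2,3,0,0,4.5],[0,0,0,0,4.5],[0,0,0,0,4.5],[0,0,0,0,4.5]],
])

```text
clock: 9.65
tool_pos: [0.5151, 0.3163, 0.1724]
orientation: [180.0, 0.0, 5.5]
force: [-0.2, -0.6, 1.1]
opening: 0.045
gripper_force: 0.0
```

Run:
```python
from h import *
p,d,i=snap('wrist','w5.png'); P=cloud(i,d);o=ctrl.get_obs();print(o['tool_pos'],o['opening'])
j=i; print('exp end',proj(i,[.518,.317,.148]),'collar',proj(i,[.518,.317,.079]))
h=cv2.cvtColor(p,cv2.COLOR_BGR2HSV); m=cv2.inRange(h,(15,120,90),(32,255,255)); n,l,s,c=cv2.connectedComponentsWithStats(m)
for k in range(1,n):
    if s[k,4]>8: print(s[k],c[k].round(1),onz(i,*c[k],.147).round(4),onz(i,*c[k],.079).round(4))
```

```text
[0.5152977  0.31601485 0.17256793] 0.04516637151402966
exp end [319.78807408 208.29661643] collar [319.95348111 188.20271015]
[ 402    2   48   53 1163] [425.7  28.3] [0.6522 0.2573 0.147 ] [0.6732 0.2367 0.079 ]
[388  42  19  20 118] [394.6  53.9] [0.6345 0.2758 0.147 ] [0.6499 0.261  0.079 ]
[309 177  22  18 186] [319.6 184. ] [0.5374 0.319  0.147 ] [0.5224 0.3178 0.079 ]
[314 201  12  12 105] [319.1 206.4] [0.5192 0.3176 0.147 ] [0.4984 0.316  0.079 ]
[407 241   9  48 207] [411.8 266.8] [0.4734 0.2345 0.147 ] [0.4382 0.2068 0.079 ]
[227 242   9  48 210] [230.1 267.1] [0.4586 0.3876 0.147 ] [0.4188 0.408  0.079 ]
[425 299   8   5  18] [428.7 300.7] [0.4422 0.2139 0.147 ] [0.3972 0.1796 0.079 ]
[450 299  13  11  27] [454.8 303.3] [0.4418 0.1905 0.147 ] [0.3967 0.149  0.079 ]
[458 299   9   8  20] [462.2 302.6] [0.4432 0.1842 0.147 ] [0.3985 0.1406 0.079 ]
[500 299   3   6   9] [501.1 301.1] [0.4478 0.1505 0.147 ] [0.4046 0.0963 0.079 ]
[504 299   6   7  13] [506.8 302.4] [0.447  0.1452 0.147 ] [0.4036 0.0894 0.079 ]
[516 299   7   7  12] [519.2 303. ] [0.4475 0.1341 0.147 ] [0.4041 
[... 708 characters left out ...]
0.4376 0.2162 0.147 ] [0.3911 0.1827 0.079 ]
[510 302   7   8  13] [513.2 305.7] [0.4443 0.1386 0.147 ] [0.3999 0.0807 0.079 ]
[224 304   5   6   9] [226.3 306.8] [0.4193 0.3904 0.147 ] [0.3672 0.4117 0.079 ]
[293 304   4   6  10] [294.6 306.6] [0.4252 0.3305 0.147 ] [0.3749 0.333  0.079 ]
[381 304   4   6   9] [382.1 307. ] [0.4321 0.2536 0.147 ] [0.3839 0.2319 0.079 ]
[387 305   5   5   9] [389.  307.1] [0.4325 0.2475 0.147 ] [0.3845 0.2239 0.079 ]
[393 305   9   5  14] [396.7 306.5] [0.4338 0.2409 0.147 ] [0.3861 0.2151 0.079 ]
[254 306   7   4  10] [257.5 307.9] [0.4208 0.363  0.147 ] [0.3691 0.3757 0.079 ]
[319 306   5   4   9] [321.2 307.7] [0.4263 0.3071 0.147 ] [0.3763 0.3021 0.079 ]
```

View pics/w5.png

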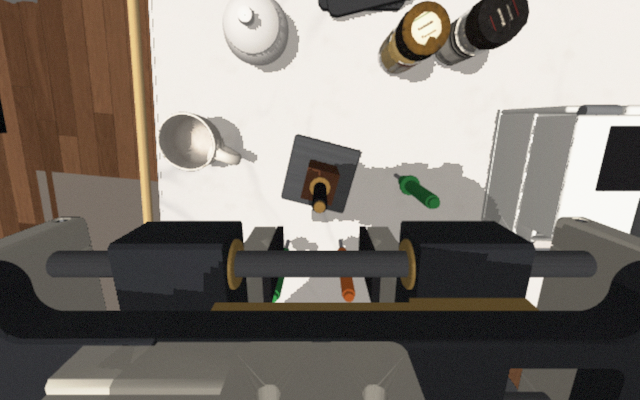

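The wrist view shows the black pen's brass end at (319,206) and its collar at (320,184). The fingers straddle it, with the green and orange look-alikes behind them at (283,270) and (346,275).

step_arm([
  [[0.3,0.15,-1.5,0,4.5],[0,0,-2.5,0,4.5],[0,0,-2.5,0,4.5],[0,0,-2,0,4.5],[0,0,-1,0,4.5],[0,0,-0.4,0,4.5],[0,0,0,0,2.2],[0,0,0,0,2.2],[0,0,0,0,2.2]],
])

```text
clock: 10.6
tool_pos: [0.5188, 0.3189, 0.0744]
orientation: [-179.9, -0.1, 5.5]
force: [-0.0, 0.2, 0.5]
opening: 0.0266
gripper_force: 0.0
```

step_arm([
  [[0,0,0,0,1.5],[0,0,0,0,0.8],[0,0,0,0,0.8],[0,0,0,0,0.8]],
])

```text
clock: 11.0
tool_pos: [0.5184, 0.3186, 0.0738]
orientation: [-180.0, -0.0, 5.5]
force: [-1.1, -0.6, 3.3]
opening: 0.0123
gripper_force: 30.0
```

step_arm([
  [[0,0,0.8,0,0.8],[0,0,2.2,0,0.8],[0,0,3,0,0.8],[0,0,3,0,0.8],[0,0,3,0,0.8],[0,0,2,0,0.8],[-0.8,-2,0,0,0.8],[-1.2,-3.5,0,0,0.8],[-1.5,-4,0,0,0.8],[-1.5,-4,0,0,0.8]],
])

```text
clock: 12.0
tool_pos: [0.4674, 0.182, 0.2135]
orientation: [180.0, 0.0, 5.5]
force: [0.7, -0.2, 0.5]
opening: 0.0125
gripper_force: 30.0
```

step_arm([
  [[-1.5,-4,0,0,0.8],[-1.5,-4,0,0,0.8],[-1,-3.3,0,0,0.8],[-0.4,-2.2,0,0,0.8],[0,0,0,0,0.8],[0,0,0,0,0.8],[0,0,0,0,0.8]],
])

```text
clock: 12.7
tool_pos: [0.4245, 0.0488, 0.2136]
orientation: [-180.0, -0.0, 5.5]
force: [0.4, 0.2, -0.8]
opening: 0.0127
gripper_force: 30.0
```

Run:
```python
from h import *
p,d,i=snap('wrist','w6.png'); np.savez('w6.npz',p=p,d=d);P=cloud(i,d);o=ctrl.get_obs();print(o['tool_pos'],o['opening'],o['force'],o['gripper_force'])
print('exp hole px',proj(i,[.4534,.0502,.0465]),'nose px',proj(i,np.array(o['tool_pos'])+[0,0,.033-.091]))
cv2.imwrite('pics/c6.png',cv2.resize(p[100:300,200:440],None,fx=3,fy=3,interpolation=2)[:600,:720])
```

```text
[0.42447465 0.04894915 0.21342412] 0.01257300730721595 [ 0.37350925  0.86861767 -0.37718026] 29.99457210302353
exp hole px [321.57476991 154.55092845] nose px [320.28051352 200.31119006]
```

View pics/c6.png

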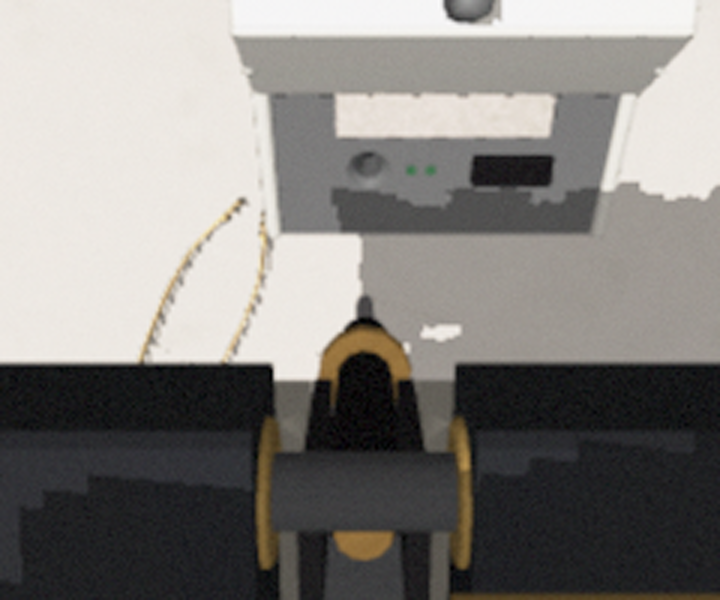

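The crop shows the round hole mouth at (368,167), wrist px (322.5,155.5), and the pen nose tip at (365,297), wrist px (321.5,199). The pen is vertical.

Run:
```python
from h import *
P=cloud(viewer.camera_info('wrist'),np.load('w6.npz')['d'])
for x,y in((460,30),(460,45),(460,85),(300,45),(300,85),(440,115),(368,120),(368,140),(368,192),(430,205),(368,220)): print((x,y),P[100+y//3,200+x//3].round(4))
```

```text
(460, 30) [0.507  0.0256 0.121 ]
(460, 45) [0.5026 0.0245 0.1163]
(460, 85) [0.4898 0.0192 0.0824]
(300, 45) [0.4976 0.0761 0.1153]
(300, 85) [0.4842 0.0773 0.0822]
(440, 115) [0.4772 0.0234 0.0592]
(368, 120) [0.4721 0.0517 0.0588]
(368, 140) [0.4645 0.0509 0.0526]
(368, 192) [0.4404 0.0485 0.0389]
(430, 205) [0.4377 0.0208 0.0383]
(368, 220) [0.428  0.0473 0.035 ]
```

step_arm([
  [[0.6,0.1,-1.5,0,0.8],[0.8,0,-2.5,0,0.8],[0.6,0,-2.5,0,0.8],[0.3,0,-1.5,0,0.8],[0.2,0,-0.8,0,0.8],[0,0,0,0,0.8],[0,0,0,0,0.8]],
])

```text
clock: 13.45
tool_pos: [0.4497, 0.0498, 0.1259]
orientation: [180.0, -0.0, 5.5]
force: [-0.5, -0.1, -0.0]
opening: 0.0124
gripper_force: 30.0
```

Run:
```python
from h import *
p,d,i=snap('wrist','w7.png'); o=ctrl.get_obs();print(o['tool_pos'],o['opening'],o['force'],o['gripper_force'])
print('exp hole px',proj(i,[.4534,.0502,.0465]),'nose px',proj(i,np.array(o['tool_pos'])+[0,0,.033-.091]))
cv2.imwrite('pics/c7.png',cv2.resize(p[130:260,260:400],None,fx=4,fy=4,interpolation=2))
```

```text
[0.44978502 0.04979659 0.12614615] 0.012547751933637219 [-0.51981124 -0.33571595 -0.69152999] 29.994574785232544
exp hole px [320.34620018 190.71325699] nose px [320.39392203 200.28685432]
```

View pics/c7.png

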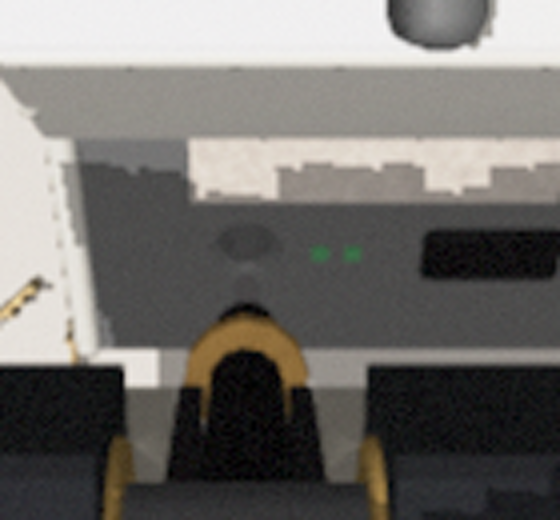

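The crop shows the hole at (246,241) and the nose tip just below at (246,275), aligned in y. I go 6 mm in +x and down into the mouth.

step_arm([
  [[0.3,0,-0.5,0,0.8],[0.3,0.05,-0.6,0,0.8],[0,0,-0.6,0,0.8],[0,0,-0.5,0,0.8],[0,0,-0.3,0,0.8],[0,0,-0.2,0,0.8]],
])

```text
clock: 14.1
tool_pos: [0.4549, 0.0497, 0.0978]
orientation: [180.0, 0.1, 5.5]
force: [-0.1, -0.4, -0.4]
opening: 0.0122
gripper_force: 30.0
```

step_arm([
  [[0,0,-0.2,0,0.8],[0,0,-0.1,0,0.8],[0,0,0,0,0.8]],
])

```text
clock: 14.4
tool_pos: [0.4551, 0.0498, 0.0952]
orientation: [180.0, 0.0, 5.5]
force: [-0.3, 0.4, -0.5]
opening: 0.0125
gripper_force: 30.0
```

step_arm([
  [[-0.3,-0.03,0,0,0.8],[-0.3,-0.03,0,0,0.8],[-0.3,-0.03,0,0,0.8]],
])

```text
clock: 14.7
tool_pos: [0.4475, 0.0495, 0.0961]
orientation: [-180.0, -0.2, 5.5]
force: [5.2, -0.8, -1.1]
opening: 0.0123
gripper_force: 30.0
```

step_arm([
  [[-0.3,-0.03,-0.05,0,0.8],[-0.3,-0.03,-0.05,0,0.8]],
])

```text
clock: 14.9
tool_pos: [0.4416, 0.049, 0.0954]
orientation: [-180.0, -0.2, 5.6]
force: [4.0, 0.3, 5.7]
opening: 0.0128
gripper_force: 30.0
```

```bash
cat > tilt.py <<'E'
from h import *
def tilt(L0=.110):
    p,d,i=snap('wrist'); o=ctrl.get_obs(); t=np.array(o['tool_pos']); 
    h=cv2.cvtColor(p,cv2.COLOR_BGR2HSV); m=cv2.inRange(h,(14,90,60),(34,255,255)); m[:,:290]=0;m[:,350:]=0;m[295:]=0
    n,l,s,c=cv2.connectedComponentsWithStats(m)
    print(t.round(4),o['force'].round(1),o['opening'].round(4),[(s[k,:5].tolist()) for k in range(1,n) if s[k,4]>6])
    # predicted tail (z=132mm) / collar (z=60mm) / nose px by tilt
    ax=R_([0,0,5.5])
    for a in (0,5,10,15,20,25,30):
        A=np.radians(a); u=ax@np.array([-np.sin(A),0,np.cos(A)]); piv=t+[0,0,.033+.019]
        print(a,*[proj(i,piv+u*(z-L0)).round(0) for z in(.131,.0605,.0)])
tilt()
E
python3 tilt.py
```

```text
Traceback (most recent call last):
  File "tilt.py", line 12, in <module>
    tilt()
    ~~~~^^
  File "tilt.py", line 6, in tilt
    print(t.round(4),o['force'].round(1),o['opening'].round(4),[(s[k,:5].tolist()) for k in range(1,n) if s[k,4]>6])
                                         ^^^^^^^^^^^^^^^^^^
AttributeError: 'float' object has no attribute 'round'
```

```bash
sed -i "s/o\['opening'\].round(4)/o['opening']/" tilt.py; python3 tilt.py
```

```text
[0.4409 0.0488 0.0951] [3.4 0.7 5.8] 0.01261344586535418 [[306, 203, 31, 25, 382], [290, 240, 4, 18, 41], [290, 276, 3, 13, 30], [311, 277, 21, 11, 185]]
0 [320. 276.] [320. 224.] [320. 200.]
5 [320. 280.] [320. 218.] [320. 190.]
10 [320. 283.] [320. 212.] [320. 180.]
15 [320. 286.] [320. 207.] [320. 170.]
20 [320. 289.] [320. 202.] [320. 160.]
25 [320. 291.] [320. 197.] [320. 150.]
30 [320. 293.] [320. 192.] [320. 140.]
```

It pivots: the collar's edge moved from row 209 to row 203, about 5–7° of tilt. I continue.

step_arm([
  [[-0.4,-0.04,-0.05,0,0.8],[-0.4,-0.04,-0.07,0,0.8],[-0.4,-0.04,-0.08,0,0.8]],
])

```text
clock: 15.3
tool_pos: [0.4284, 0.0474, 0.0926]
orientation: [-180.0, -0.0, 5.5]
force: [3.4, 0.9, 4.5]
opening: 0.0126
gripper_force: 30.0
```

step_arm([
  [[-0.4,-0.04,-0.1,0,0.8],[-0.4,-0.04,-0.12,0,0.8]],
])

```text
clock: 15.5
tool_pos: [0.4199, 0.0464, 0.0901]
orientation: [-180.0, -0.0, 5.5]
force: [2.5, 0.7, 4.8]
opening: 0.0124
gripper_force: 30.0
```

```bash
python3 tilt.py|head -1
```

```text
[0.4192 0.0461 0.0898] [1.7 0.5 3.2] 0.012206848054518328 [[306, 189, 31, 27, 413], [290, 239, 4, 19, 43], [290, 276, 3, 13, 29], [311, 277, 21, 15, 268]]
```

step_arm([
  [[-0.4,-0.04,-0.14,0,0.8],[-0.4,-0.04,-0.16,0,0.8],[-0.3,-0.03,-0.14,0,0.8],[-0.3,-0.03,-0.16,0,0.8]],
])

```text
clock: 15.95
tool_pos: [0.4057, 0.0448, 0.0839]
orientation: [180.0, 0.0, 5.5]
force: [2.3, 1.0, 3.7]
opening: 0.0119
gripper_force: 30.0
```

```bash
python3 tilt.py|sed -n '1p;6,8p'
```

```text
[0.4051 0.0446 0.0836] [1.3 0.2 2.3] 0.01229188765873946 [[305, 180, 33, 26, 439], [290, 240, 4, 19, 43], [290, 276, 3, 13, 30], [311, 277, 21, 18, 302]]
20 [321. 290.] [321. 203.] [321. 161.]
25 [321. 292.] [321. 198.] [321. 151.]
30 [321. 294.] [321. 193.] [320. 141.]
```

Tilt is about 25–26°. I advance along the bore axis.

step_arm([
  [[0.15,0.01,-0.15,0,0.8],[0.1,0.01,-0.18,0,0.8],[0.1,0.01,-0.18,0,0.8]],
])

```text
clock: 16.3
tool_pos: [0.4092, 0.045, 0.0785]
orientation: [180.0, 0.1, 5.5]
force: [0.7, 0.2, 2.0]
opening: 0.0126
gripper_force: 30.0
```

step_arm([
  [[0.09,0.01,-0.18,0,0.8],[0.05,0,-0.1,0,0.8]],
])

```text
clock: 16.5
tool_pos: [0.4108, 0.0451, 0.0758]
orientation: [180.0, 0.1, 5.5]
force: [-0.2, -0.2, 2.5]
opening: 0.0122
gripper_force: 30.0
```

step_arm([
  [[0.05,0,-0.1,0,0.8],[0.05,0,-0.1,0,0.8]],
])

```text
clock: 16.7
tool_pos: [0.4119, 0.0452, 0.0741]
orientation: [180.0, 0.0, 5.5]
force: [-0.9, 0.3, 4.1]
opening: 0.0128
gripper_force: 30.0
```

step_arm([
  [[0.05,0,-0.1,0,0.8],[0.05,0,-0.1,0,0.8]],
])

```text
clock: 16.9
tool_pos: [0.413, 0.0453, 0.0722]
orientation: [180.0, 0.0, 5.5]
force: [-2.2, 0.2, 5.3]
opening: 0.0127
gripper_force: 30.0
```

step_arm([
  [[0.05,0,-0.1,0,0.8],[0.05,0,-0.1,0,0.8]],
])

```text
clock: 17.1
tool_pos: [0.4139, 0.0451, 0.0709]
orientation: [180.0, 0.0, 5.5]
force: [-9.9, -0.4, 23.8]
opening: 0.0121
gripper_force: 30.0
```

That is the hard stop: force along the axis is 26 N, so the button is fully in. Hold.

step_arm([
  [[0,0,0,0,0.8],[0,0,0,0,0.8],[0,0,0,0,0.8],[0,0,0,0,0.8],[0,0,0,0,0.8],[0,0,0,0,0.8],[0,0,0,0,0.8],[0,0,0,0,0.8]],
])

```text
clock: 17.9
tool_pos: [0.4138, 0.0451, 0.071]
orientation: [180.0, 0.0, 5.5]
force: [-7.4, 0.8, 17.8]
opening: 0.0124
gripper_force: 30.0
```

Pressed and held for over 0.8 s. I withdraw 12 mm along the bore, then straighten the pen against the bore's rear wall.

step_arm([
  [[-0.09,-0.01,0.18,0,0.8],[-0.14,-0.01,0.28,0,0.8],[-0.18,-0.02,0.36,0,0.8],[-0.13,-0.01,0.25,0,0.8],[0.3,0.03,0,0,0.8],[0.3,0.03,0,0,0.8],[0.4,0.04,0.17,0,0.8],[0.4,0.04,0.15,0,0.8]],
])

```text
clock: 18.7
tool_pos: [0.4213, 0.0457, 0.0833]
orientation: [180.0, 0.2, 5.5]
force: [-4.7, 0.9, -2.9]
opening: 0.0123
gripper_force: 30.0
```

```bash
python3 tilt.py|sed -n '1p'
```

```text
[0.4222 0.0459 0.0836] [-4.1  1.3 -1. ] 0.012106040564081204 [[305, 184, 32, 26, 429], [290, 240, 4, 18, 41], [290, 276, 3, 13, 28], [311, 277, 21, 16, 286]]
```

step_arm([
  [[0.4,0.04,0.14,0,0.8],[0.4,0.04,0.13,0,0.8],[0.4,0.04,0.12,0,0.8],[0.4,0.04,0.1,0,0.8],[0.4,0.04,0.09,0,0.8],[0.4,0.04,0.07,0,0.8]],
])

```text
clock: 19.35
tool_pos: [0.4469, 0.0485, 0.0906]
orientation: [180.0, 0.0, 5.5]
force: [-4.2, -0.2, -2.8]
opening: 0.0122
gripper_force: 30.0
```

```bash
python3 tilt.py|sed -n '1p'
```

```text
[0.4476 0.0487 0.0908] [-3.9  0.4 -1.9] 0.012210703588138605 [[306, 203, 31, 25, 393], [290, 240, 4, 15, 39], [290, 276, 3, 13, 29], [311, 277, 21, 12, 206]]
```

step_arm([
  [[0.4,0.04,0.04,0,0.8],[0.4,0.04,0.02,0,0.8],[0.25,0.03,0,0,0.8],[0,0,0,0,0.8]],
])

```text
clock: 19.8
tool_pos: [0.4578, 0.0498, 0.0914]
orientation: [180.0, -0.0, 5.5]
force: [-4.3, -0.3, -0.8]
opening: 0.0126
gripper_force: 30.0
```

```bash
python3 tilt.py|sed -n '1p'; python3 -c "
from h import *
p=cv2.imread('pics/w7.png');h=cv2.cvtColor(p,cv2.COLOR_BGR2HSV);m=cv2.inRange(h,(14,90,60),(34,255,255));m[:,:290]=0;m[:,350:]=0;m[295:]=0
n,l,s,c=cv2.connectedComponentsWithStats(m);print('ref',[s[k].tolist() for k in range(1,n) if s[k,4]>6])"
```

```text
[0.4577 0.0498 0.0914] [-2.9  0.  -1.3] 0.01200739522251423 [[306, 211, 31, 23, 309], [290, 240, 4, 18, 42], [290, 276, 3, 13, 29], [311, 277, 21, 10, 163]]
ref [[306, 208, 31, 25, 331], [290, 240, 4, 18, 42], [290, 276, 3, 13, 30], [311, 277, 20, 9, 143]]
```

step_arm([
  [[-0.2,-0.02,0.2,0,0.8],[-0.2,0,0.6,0,0.8],[0,0,1.2,0,0.8],[0,0,2,0,0.8],[0,0,3,0,0.8],[0,0,3,0,0.8],[0,0,2.5,0,0.8],[0,0,0,0,0.8],[0,0,0,0,0.8]],
])

```text
clock: 20.75
tool_pos: [0.4542, 0.0501, 0.2177]
orientation: [-179.9, -0.2, 5.5]
force: [0.4, -0.3, -1.1]
opening: 0.012
gripper_force: 30.0
```

```bash
python3 tilt.py|sed -n '1,3p'
python3 - <<'E'
from h import *
p,d,i=snap('wrist','w8.png'); P=cloud(i,d); np.savez('w8.npz',p=p,d=d)
q,e,j=snap('scene','s8.png'); o=ctrl.get_obs(); c=proj(j,o['tool_pos']); u,v=int(c[0]),int(c[1]); print(c)
a=cv2.resize(p[150:300,270:370],(400,600),interpolation=2); b=cv2.resize(q[max(v-45,0):v+55,u-30:u+36],(396,600),interpolation=2)
cv2.imwrite('pics/c8.png',np.hstack([a,b]))
# reference from w6 for column 321 depth
W=np.load('w6.npz')['d']
for r in range(192,216,2): print(r,W[r,318:326:2].round(3),d[r,318:326:2].round(3))
E
```

```text
[0.4535 0.0498 0.2167] [ 0.  -0.2 -0.1] 0.012157264987475179 [[307, 210, 30, 24, 305], [290, 240, 4, 16, 40], [290, 276, 3, 13, 28], [309, 277, 25, 11, 229]]
0 [321. 277.] [321. 224.] [321. 201.]
5 [321. 280.] [321. 218.] [321. 191.]
[329.24526822 194.54392265]
192 [0.417 0.416 0.416 0.417] [0.383 0.382 0.381 0.383]
194 [0.419 0.419 0.417 0.417] [0.386 0.386 0.385 0.385]
196 [0.419 0.419 0.42  0.419] [0.389 0.387 0.388 0.387]
198 [0.42  0.419 0.419 0.   ] [0.391 0.389 0.39  0.39 ]
200 [0.42  0.252 0.253 0.419] [0.423 0.257 0.423 0.424]
202 [0.252 0.245 0.246 0.421] [0.255 0.25  0.252 0.424]
204 [0.246 0.239 0.24  0.421] [0.25  0.243 0.246 0.424]
206 [0.223 0.221 0.221 0.423] [0.243 0.238 0.239 0.426]
208 [0.216 0.216 0.216 0.218] [0.22  0.22  0.219 0.222]
210 [0.197 0.196 0.196 0.196] [0.216 0.214 0.215 0.216]
212 [0.195 0.194 0.196 0.195] [0.195 0.195 0.195 0.197]
214 [0.195 0.195 0.195 0.196] [0.196 0.195 0.195 0.194]
```

View pics/c8.png

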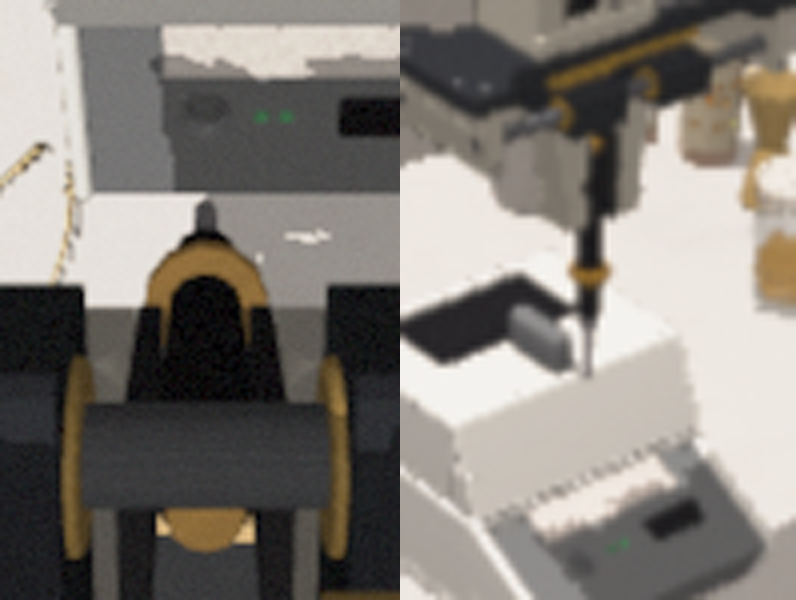

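The left panel shows the nose tip at (205,205) and the collar centred at (207,275). The right panel shows the pen vertical again, with no noticeable axial slip. I carry it back to the stand.

step_arm([
  [[0.4,1.8,0.2,0,0.8],[0.9,3.5,0,0,0.8],[1,4,0,0,0.8],[1,4,0,0,0.8],[1,4,0,0,0.8],[1,4,0,0,0.8],[0.8,3.5,0,0,0.8],[0.4,2,0,0,0.8],[0,0,0,0,0.8],[0,0,0,0,0.8]],
])

```text
clock: 21.9
tool_pos: [0.5179, 0.3172, 0.2172]
orientation: [179.9, 0.1, 5.5]
force: [-1.1, -1.0, -1.0]
opening: 0.0125
gripper_force: 30.0
```

Run:
```python
from h import *
q,e,j=snap('top','t9.png')
o=ctrl.get_obs();print(o['tool_pos'],o['force'])
p,d,i=snap('wrist','w9.png');P=cloud(i,d)
print('rim px',proj(i,[.5182,.3176,.074]),'nose px',proj(i,np.array(o['tool_pos'])+[-.001,0,-.058]))
# column top points
T=P.reshape(-1,3);m=(abs(T[:,2]-.074)<.006)&(abs(T[:,0]-.518)<.04)&(abs(T[:,1]-.317)<.04)
k=np.where(m)[0]; print(len(k),T[k].min(0),T[k].max(0),(k%640).min(),(k%640).max(),(k//640).min(),(k//640).max())
# base
m=(T[:,2]>.006)&(T[:,2]<.02)&(abs(T[:,0]-.518)<.07)&(abs(T[:,1]-.317)<.07);k=np.where(m)[0];print('base',T[k].min(0),T[k].max(0))
```

```text
[0.51792088 0.31678217 0.21771193] [-0.40074079  0.08167609 -0.57444573]
rim px [319.67752742 180.49758477] nose px [320.24143221 201.30286076]
700 [0.49882389 0.29913472 0.06827639] [0.53755019 0.33684485 0.07669631] 303 336 163 197
base [0.47074879 0.27129262 0.00648013] [0.56569746 0.36515389 0.01975237]
```

step_arm([
  [[0.1,0.12,-1.5,0,0.8],[0,0,-3,0,0.8],[0,0,-2.5,0,0.8],[0,0,-1,0,0.8],[0,0,-0.8,0,0.8],[0,0,-0.8,0,0.8],[0,0,-0.6,0,0.8]],
])

```text
clock: 22.7
tool_pos: [0.5197, 0.3189, 0.1166]
orientation: [-180.0, -0.1, 5.5]
force: [0.1, -0.3, -0.5]
opening: 0.0123
gripper_force: 30.0
```

Run:
```python
from h import *
o=ctrl.get_obs();print(o['tool_pos'],o['force'])
p,d,i=snap('wrist','w10.png');P=cloud(i,d)
for r in range(184,216,2): print(r,*[P[r,u].round(3) for u in (312,321,330)],p[r,321])
```

```text
[0.51965376 0.31894392 0.11664165] [ 0.07456913 -0.2645136  -0.48594591]
184 [0.537 0.328 0.072] [0.536 0.32  0.064] [0.534 0.312 0.053] [20 31 44]
186 [0.536 0.328 0.074] [0.536 0.32  0.071] [0.535 0.312 0.063] [22 32 50]
188 [0.534 0.327 0.075] [0.535 0.32  0.074] [0.535 0.312 0.07 ] [29 39 66]
190 [0.532 0.327 0.074] [0.533 0.32  0.074] [0.534 0.312 0.075] [27 42 66]
192 [0.531 0.327 0.074] [0.532 0.32  0.075] [0.532 0.312 0.073] [28 39 65]
194 [0.529 0.327 0.074] [0.53  0.319 0.075] [0.53  0.312 0.074] [26 41 66]
196 [0.527 0.327 0.074] [0.528 0.319 0.075] [0.529 0.312 0.074] [27 38 62]
198 [0.526 0.327 0.075] [0.511 0.318 0.017] [0.527 0.311 0.075] [15 27 42]
200 [0.524 0.327 0.075] [0.511 0.318 0.026] [0.525 0.311 0.075] [64 66 71]
202 [0.522 0.326 0.075] [0.521 0.319 0.067] [0.523 0.311 0.074] [79 78 80]
204 [0.52  0.326 0.074] [0.521 0.319 0.074] [0.521 0.311 0.073] [80 79 83]
206 [0.518 0.326 0.073] [0.521 0.319 0.08 ] [0.519 0.311 0.072] [64 64 66]
208 [0.516 0.326 0.074] [0.525 0.319 0.098] [0.517 0.31  0.071] [13 14 17]
210 [0.514 0.326 0.072] [0.525 0.319 0.103] [0.516 0.31  0.073] [33 55 73]
212 [0.513 0.326 0.074] [0.529 0.319 0.121] [0.514 0.31  0.074] [ 61 112 147]
214 [0.527 0.325 0.122] [0.528 0.319 0.123] [0.528 0.313 0.12 ] [ 67 124 162]
```

step_arm([
  [[-0.05,-0.05,-0.7,0,0.8],[0,0,-0.7,0,0.8],[0,0,-0.6,0,0.8],[0,0,-0.5,0,0.8]],
])

```text
clock: 23.15
tool_pos: [0.5186, 0.3182, 0.0906]
orientation: [180.0, 0.0, 5.5]
force: [0.7, -0.0, -0.5]
opening: 0.0124
gripper_force: 30.0
```

step_arm([
  [[0,0,-0.5,0,0.8],[0,0,-0.4,0,0.8],[0,0,-0.3,0,0.8]],
])

```text
clock: 23.45
tool_pos: [0.5187, 0.3182, 0.0788]
orientation: [180.0, 0.0, 5.5]
force: [0.2, 0.5, -0.9]
opening: 0.0124
gripper_force: 30.0
```

step_arm([
  [[0,0,-0.2,0,0.8],[0,0,-0.15,0,0.8],[0,0,0,0,0.8]],
])

```text
clock: 23.75
tool_pos: [0.5187, 0.3182, 0.0757]
orientation: [180.0, 0.0, 5.5]
force: [-0.2, -0.4, -1.1]
opening: 0.012
gripper_force: 30.0
```

step_arm([
  [[0,0,-0.1,0,0.8],[0,0,-0.1,0,0.8]],
])

```text
clock: 23.95
tool_pos: [0.5188, 0.3184, 0.0739]
orientation: [-180.0, -0.0, 5.5]
force: [-0.0, -0.9, -1.0]
opening: 0.0127
gripper_force: 30.0
```

step_arm([
  [[0,0,-0.1,0,0.8],[0,0,-0.1,0,0.8]],
])

```text
clock: 24.15
tool_pos: [0.5192, 0.3185, 0.0733]
orientation: [-180.0, -0.1, 5.6]
force: [-6.5, -2.5, 17.6]
opening: 0.0123
gripper_force: 30.0
```

Run:
```python
from h import *
o=ctrl.get_obs();print(o['tool_pos'],o['force'])
p,d,i=snap('wrist');P=cloud(i,d)
for r in range(194,222,2): print(r,*[P[r,u].round(3) for u in (312,321,330)],p[r,321])
```

```text
[0.51923429 0.31846549 0.07334724] [-6.52606654 -2.52060715 17.55090948]
194 [0.537 0.326 0.064] [0.536 0.32  0.057] [0.535 0.312 0.05 ] [11 20 38]
196 [0.537 0.326 0.07 ] [0.536 0.32  0.062] [0.535 0.313 0.055] [ 9 19 37]
198 [0.537 0.326 0.074] [0.536 0.32  0.068] [0.535 0.313 0.062] [18 27 41]
200 [0.535 0.326 0.073] [0.536 0.32  0.074] [0.535 0.313 0.067] [19 29 54]
202 [0.534 0.326 0.074] [0.535 0.32  0.074] [0.535 0.313 0.073] [27 38 63]
204 [0.533 0.326 0.075] [0.533 0.319 0.075] [0.534 0.313 0.073] [30 41 67]
206 [0.531 0.326 0.074] [0.532 0.319 0.075] [0.532 0.313 0.074] [34 46 69]
208 [0.53  0.325 0.075] [0.531 0.319 0.075] [0.531 0.313 0.074] [24 38 64]
210 [0.528 0.325 0.074] [0.529 0.319 0.074] [0.53  0.313 0.076] [36 61 82]
212 [0.527 0.325 0.074] [0.529 0.319 0.078] [0.528 0.312 0.073] [ 55 101 133]
214 [0.527 0.325 0.078] [0.527 0.319 0.078] [0.527 0.312 0.075] [ 68 124 163]
216 [0.525 0.325 0.079] [0.526 0.319 0.08 ] [0.526 0.312 0.078] [ 67 123 161]
218 [0.524 0.325 0.08 ] [0.525 0.319 0.079] [0.525 0.312 0.079] [ 53  98 128]
220 [0.522 0.325 0.079] [0.525 0.319 0.083] [0.524 0.312 0.079] [16 12 13]
```

The collar is seated on the rim (collar top at 0.079). I ease off and release.

step_arm([
  [[0,0,0.1,0,0.8],[0,0,0,0,2],[0,0,0,0,3.5],[0,0,0,0,3.5],[0,0,0,0,3.5],[0,0,1,0,3.5],[0,0,2,0,3.5],[0,0,3,0,3.5],[0,0,3,0,3.5],[0,0,3,0,3.5]],
])

```text
clock: 25.2
tool_pos: [0.5188, 0.3182, 0.1948]
orientation: [-180.0, -0.0, 5.5]
force: [0.3, 1.3, -0.9]
opening: 0.0351
gripper_force: 0.0
```

Run:
```python
from h import *
p,d,i=snap('wrist','w11.png');o=ctrl.get_obs();print(o['tool_pos'],o['force'],o['opening'])
h=cv2.cvtColor(p,cv2.COLOR_BGR2HSV); m=cv2.inRange(h,(14,100,80),(32,255,255)); m[:,:280]=0;m[:,360:]=0;m[235:]=0
n,l,s,c=cv2.connectedComponentsWithStats(m);P=cloud(i,d)
for k in range(1,n):
    if s[k,4]>8: print(s[k],P[l==k].mean(0).round(4),onz(i,*c[k],.147).round(4))
T=P.reshape(-1,3);m=(abs(T[:,2]-.074)<.004)&(abs(T[:,0]-.518)<.04)&(abs(T[:,1]-.317)<.04);print(T[m].min(0),T[m].max(0))
# cover / bystanders vs start in the top view
t0=np.load('top1.npz');q,e,j=snap('top','t11.png');A=cloud(j,t0['d']);B=cloud(j,e)
for nm,v,u in(('tin',229,439),('honey',177,407),('nut',172,250),('cin',170,269),('cup',212,182),('green',218,257),('orange',251,235),('green2',254,210)):
    print(nm,A[v,u].round(3),B[v,u].round(3), np.abs(t0['p'][v-4:v+5,u-4:u+5].astype(int)-q[v-4:v+5,u-4:u+5]).mean().round(1))
print('cover',[B[v,u].round(3) for v,u in((195,302),(195,340),(225,302),(225,340))])
```

```text
[0.5211664  0.31961478 0.20067091] [1.55323425 1.84889723 6.60288105] 0.03507497882523375
[311 177  21  17 171] [0.5217 0.318  0.0788] [0.5366 0.3195 0.147 ]
[316 199  11  11  93] [0.5187 0.3177 0.1474] [0.5186 0.3177 0.147 ]
[0.49890777 0.29879442 0.0704539 ] [0.53783721 0.33693744 0.07795473]
tin [ 0.498 -0.326  0.085] [ 0.498 -0.326  0.084] 11.0
honey [ 0.656 -0.236  0.083] [ 0.655 -0.235  0.084] 7.9
nut [0.661 0.238 0.106] [0.661 0.238 0.106] 6.9
cin [0.669 0.182 0.103] [0.667 0.181 0.111] 3.7
cup [0.553 0.47  0.006] [0.489 0.283 0.493] 166.2
green [0.525 0.214 0.096] [0.524 0.213 0.1  ] 25.6
orange [0.428 0.274 0.096] [0.428 0.274 0.095] 8.1
green2 [0.419 0.346 0.096] [0.419 0.345 0.1  ] 5.5
cover [array([0.591, 0.081, 0.12 ]), array([ 0.592, -0.03 ,  0.115]), array([0.503, 0.079, 0.12 ]), array([ 0.505, -0.031,  0.105])]
```

step_arm([
  [[0,0,2,0,3.5],[0,0,1,0,3.5],[0,0,0,0,3.5],[0,0,0,0,3.5]],
])

```text
clock: 25.7
tool_pos: [0.5185, 0.3182, 0.2223]
orientation: [-180.0, 0.0, 5.5]
force: [0.2, 0.3, -0.4]
opening: 0.0353
gripper_force: 0.0
```

Run:
```python
from h import *
from plant import close_job
p,d,i=snap('wrist');P=cloud(i,d);o=ctrl.get_obs();print(o['force'])
h=cv2.cvtColor(p,cv2.COLOR_BGR2HSV); m=cv2.inRange(h,(14,100,80),(32,255,255)); m[:,:280]=0;m[:,360:]=0;m[235:]=0
n,l,s,c=cv2.connectedComponentsWithStats(m)
print([P[l==k].mean(0).round(4) for k in range(1,n) if s[k,4]>8])
if abs(o['force']).max()<4: print(close_job())
```

```text
[-0.25159463  1.13348523  0.26075867]
[array([0.5218, 0.3182, 0.0791]), array([0.5187, 0.3179, 0.1476])]
the job is handed in; nothing more can be done
None
```

Job handed in at about 26 s of the 58: the cover is caught and held an 11 N tug, the button was pressed fully in (hard stop) for over 0.8 s, the pen is back in its stand with its collar on the rim, and the other things were not seen to move, though the espresso cup was hidden from the camera in the last check.

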